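# Walk the vial case into its shelf bay and shut the keeper

## Task

Walk the heavy grey vial case forward under the wire shelf until its front rests squarely against the stop strip, by pushing on the two rubber bumpers at its rear corners, one bumper at a time in turn; touch nothing else of the case, and do not let it swing more than about 20 degrees out of line with the bay. Then swing the keeper bar fully shut behind it and let go. Leave the cartons, bottles and other stock where they are.

Things in the scene. Friction and masses are not known exactly. Their poses are not given: they have to be found in the camera images.
- bay: White wire shelf on four 16 mm posts, fixed to the table and open towards the robot; the case's place is under it. Origin: on the table, where the middle of the case's underside lies when it is home; x points into the bay (away from the robot), y to its left, z up; the home case has the same axes. Posts at x -95 and +80, y -190 and +190 mm.
- shelf_edge (a point): Middle of the shelf's lower edge on the robot's side: x -105, z 190 mm of the bay. The shelf (400 mm wide, 195 mm deep, 12 mm thick, cartons on top) overhangs the home case's bumper faces by 31 mm here, so the tool must lean there: its body back towards the robot, its fingers pointing forward and down.
- stop (a point): Middle of the stop strip's face: x +61, z 20 mm of the bay. The strip is aluminium, 40 mm high and 240 mm long (y).
- case: The loose grey vial case, a flat-bottomed box 120 mm deep (x), 200 mm wide (y), 100 mm high, 0.7 to 1 kg, standing on the table 80 to 110 mm short of its place. Origin: middle of its underside; x is its forward direction, y its left. It slides on the table with a friction of about 3 to 7 N.
- shell: The case's upper shell with a delicate display on its rear face between the bumpers (96 mm wide, standing out 4 mm). Same origin and axes as the case. Not to be touched by the robot.
- bumper_left: Black rubber bumper at the case's rear left corner, 37 mm wide (y), 70 mm high (z 15 to 85 mm), standing out 14 mm from the rear face. Origin: centre of its rear face, at x -74, y +83.5, z 50 mm of the case; same axes as the case.
- bumper_right: The same at the rear right corner. Origin: centre of its rear face, at x -74, y -83.5, z 50 mm of the case; same axes.
- case_front_left (a point): Front left lower corner of the case (x +60, y +100, z 20 mm of the case).
- case_front_right (a point): Front right lower corner of the case (x +60, y -100, z 20 mm of the case).
- keeper (a joint): Aluminium keeper bar hinged at the bay's left, 150 mm long from the hinge, 14 mm thick, z 30 to 60 mm. In rad: 0 points from the hinge out of the bay towards the robot, negative is farther outward to the left (how it starts), pi/2 is fully shut at its end stop, lying along the bay's -y, 4 mm behind the home case's bumper faces. Stays where left; 0.12 N m turns it.
- bay_hinge (a point): The keeper's hinge axis (vertical), at half the bar's height: x -85, y +150, z 45 mm of the bay.
- keeper_push (a point): Point in the middle of the bar's thickness and height, 125 mm from the hinge: a good place to push on its outer side (25 mm from the bar's free end).
- carton_a: White carton 90 x 140 x 50 mm lying on top of the wire shelf, left. Bystander. Origin: middle of its underside.
- carton_b: White carton 80 x 110 x 70 mm on top of the wire shelf, right. Bystander. Origin: middle of its underside.
- carton_c: White carton 75 x 120 x 55 mm on the table to the right. Bystander. Origin: middle of its underside.
- vial_tray: Open cardboard tray 170 x 250 x 60 mm with capped vials, on the table to the left. Bystander. Origin: middle of its underside.
- vial: Clear jar, 40 mm diameter, 75 mm high, on the table to the right of the case. Bystander. Origin: middle of its underside.
- amber: Amber bottle, 64 mm diameter, 130 mm high, on the table to the left of the bay. Bystander. Origin: middle of its underside.
- logger: Flat white data logger 60 x 100 x 22 mm on the table to the right of the bay. Bystander. Origin: middle of its underside.
Mind the look-alikes: they are no part of the job. Of the things that look like the case, the largest one is meant.

How it is judged:
On the way, in this order (a step that is already met when the one before it is completed fails the run):
1. the case is home against the stop strip, square in the bay (x of each of case_front_left, case_front_right in the frame of bay above 0.052 m and y of case in the frame of bay between -0.03 and 0.03 m and angle between case's own z axis and vertical below 0.1 rad and linear speed of case below 0.02 m/s and not (value of joint keeper above 1.47 rad)), for 0.2 s.
2. the keeper is swung shut behind it (x of each of case_front_left, case_front_right in the frame of bay above 0.052 m and y of case in the frame of bay between -0.03 and 0.03 m and angle between case's own z axis and vertical below 0.1 rad and linear speed of case below 0.02 m/s and value of joint keeper above 1.47 rad), for 0.2 s.
At the end, for the whole second after the job is handed in: The case stands flat and at rest in the bay with both front corners within 9 mm of the stop strip and within 30 mm of the bay's middle line, and the keeper is shut to within 6 degrees and still (all of step 2 and velocity of joint keeper between -0.1 and 0.1 rad/s); the robot touches nothing.
It fails at once if the robot touches the case anywhere but on its two bumpers (contact force between any of the fingers, the arm and shell above 1.5 N).
It fails at once if both bumpers are pushed at the same time (contact force between the fingers and bumper_left above 1 N and contact force between the fingers and bumper_right above 1 N).
It fails at once if the case swings more than 25 degrees out of line with the bay (angle between the x axis of case and the x axis of bay, either way round above 0.436 rad).
It fails at once if the case is tipped (angle between case's own z axis and vertical above 0.17 rad).
It fails at once if a bystander is shoved (30 mm) or knocked over (distance of any of carton_a, carton_b, carton_c, vial_tray, vial, amber, logger from where it was at the start of the episode above 0.03 m or angle between any of carton_a, carton_b, carton_c, vial_tray, vial, amber, logger's own z axis and vertical above 0.5 rad).
It also fails if it takes over 64 s, if anything falls off the work surface, if the arm or the gripper's body presses on something with over 40 N, if the wrist force passes 120 N, or if a joint passes its speed limit or range.

## Robot

A 6-joint arm with a two-finger parallel gripper is mounted at the origin on the work surface. World frame = base frame: x ahead of the robot, y to its left, z up, the work surface at z = 0. Lengths are in m, angles in rad, forces in N, time in s.
With the tool pointing down it reaches from about 0.375 to 0.975 m from the base axis. Payload 3.8 kg.
Tool frame: the origin (TCP) lies between the finger pads; the fingertips stand 22 mm ahead of it and the grasp point (between the pads) lies 3 mm ahead of it (bot.finger_overhang is the distance from the TCP to the fingertips, in m); x points along the fingers, y is the direction in which the jaws open and shut, and the axes are right-handed (so a half turn about x gives the same grasp; the last joint's range is limited). The gripper opens to 85 mm and grips with 20 to 120 N. Pads are 22 mm wide; open, the fingers measure 114 mm over their backs; the gripper's body (76 mm by 85 mm) begins 54 mm behind the grasp point. The pads swing forward as they close: fully open they stand 13 mm farther back than shut.
Start: joints at [-0.037, 0.264, 1.604, -0, 1.274, -0.037], TCP at [0.675, -0, 0.253] pointing down, gripper open.
Joint ranges: [-2.63, 2.63], [-0.94, 2.18], [0.31, 2.57], [-1.31, 4.45], [0, 2.66], [-2.55, 2.55]. Speed limits (rad/s): [2.57, 2.57, 3.14, 3.14, 3.14, 3.14].

## Interface

Orientations are given as a rotation vector (axis times angle).
In Python, from workcell import bot gives the robot as it stands. The module is installed in compiled form; this text tells all that it offers.
- The arm moves only by the tool arm_command, never from a script. Its argument "series" is a list that holds one entry, the list of rows, each a list of 7 numbers: the turn, a rotation vector about the tool's x, y, z in rad, then the shift along the tool's x, y, z in cm, then the opening, from 0 (shut) to 1 (fully open). In form: [[[rx, ry, rz, x, y, z, grip], ...]]. A call has 1 to 10 rows; each row shifts and turns the pose as measured when the row begins, along the tool's axes as they then stand; what a row does not reach is not made up. A row lasts 1/10 s, in which the tool goes at most 50 mm and 8.59 degrees, less where a joint would pass 70% of its speed; a pose out of reach is approached as far as the arm can. A call is refused whole if a number of a shift passes 5 or a number of a turn 0.15, either way. A call with a gripper value outside its range is refused whole. The fingers move at their own pace and stop on an object; "newtons" is the grip in N (left out, the last holds). Time passes only in rows, so rows that do not move let the fingers close. It gives the time, the measured TCP pose, the force and the opening at its end, in the units of the state.
- bot.read_state(): the state, without advancing time (a new reading comes with each control period).
- bot.read_camera(name): name is "scene" or "side" or "wrist"; returns (picture, depth): 480x640x3 uint8, blue, green, red; 480x640 float32, m along the optical axis (not along the pixel's ray), 0 where there is no reading.
- bot.camera_info(name): a dict with "K" (3x3 intrinsics, pixels), "extrinsics" (4x4, takes a point from camera to world coordinates). Camera axes: x right, y down, z forward; pixel columns grow to the right and rows downward; lengths in m; the calibration is good to about 2 mm. A picture is of the moment at which its call begins: read the wrist's pose just before it. camera_info takes no time and is no camera call; for the wrist camera it gives the pose at the moment of the call.
- bot.finish_job(): hands the job in, once; it reports no verdict.
The state is a dict: "time": time; "q": joint angles; "joint_vel": joint speeds; "joint_torque": joint torques, N m; "tool_pos": TCP position; "tcp_rot": TCP orientation; "wrist_force": force on the tool from outside, world axes, zero at the start; "torque": the same for the moment, N m; "width": opening from 0.0 (shut) to 1.0 (fully open).
Only numpy, scipy, OpenCV 4.12 (cv2) and the standard library are available. Lean on these libraries where they do the work, as an engineer would, in place of code of your own. Each camera call takes 0.05 s, during which the arm holds its last target.

## Working session

There is one attempt and no reset: what is moved stays moved. The work goes in short steps, Python scripts to look and compute and a tool call to move; the robot and the scene stay as the last step left them, time stands still between calls to the robot, and variables do not carry over. Pictures are saved under pics/ and viewed, and the job is handed in when it is done.

Besides the shell and the picture viewer there is one more tool, called after ">>>" as name(argument=value, ...), one argument or row to a line, values as JSON. arm_command: Moves the arm, as the interface text tells. Its arguments: {"type":"object","properties":{"series":{"type":"array"},"newtons":{"type":"number"}},"required":["series"]}

```bash
mkdir -p pics; ls; python3 - <<'E'
from workcell import bot
import cv2,numpy as np
print(bot.read_state(), bot.finger_overhang)
for n in ("scene","side"):
    im,d=bot.read_camera(n); cv2.imwrite(f"pics/{n}0.png",im); np.save(f"pics/{n}0.npy",d)
    i=bot.camera_info(n); print(n,i["K"].tolist(),np.round(i["extrinsics"],3).tolist())
E
```

```text
pics
{'time': 0.0, 'q': array([-3.68871886e-02,  2.64763476e-01,  1.60537799e+00,  1.62308119e-05,
        1.27368999e+00, -3.68922539e-02]), 'joint_vel': array([-0.00135439, -0.00027508,  0.00041314, -0.00149714,  0.00118514,
        0.00067465]), 'joint_torque': array([ 6.10465631e-04, -5.15121067e+01, -3.67308676e+01, -4.07824507e-05,
        1.31324201e-02,  1.46811578e-05]), 'tool_pos': array([6.74319692e-01, 3.69626992e-05, 2.51952858e-01]), 'tcp_rot': array([ 1.20821324,  1.21091891, -1.21079993]), 'wrist_force': array([ 0.20021601,  0.02821123, -0.23130132]), 'torque': array([-0.01157456,  0.00240535, -0.05311102]), 'width': 0.9990610822133758} 0.022
scene [[478.8049622063543, 0.0, 322.8150834978791], [0.0, 478.8049622063543, 237.47507713171623], [0.0, 0.0, 1.0]] [[0.995, 0.093, -0.039, 0.586], [0.1, -0.947, 0.304, -0.264], [-0.008, -0.307, -0.952, 1.263], [0.0, 0.0, 0.0, 1.0]]
side [[539.7321713579872, 0.0, 326.82375288695556], [0.0, 539.7321713579872, 238.9140251044174], [0.0, 0.0, 1.0]] [[-0.838, -0.285, 0.465, -0.183], [-0.545, 0.468, -0.695, 1.153], [-0.02, -0.836, -0.548, 0.995], [0.0, 0.0, 0.0, 1.0]]
```

View pics/scene0.png

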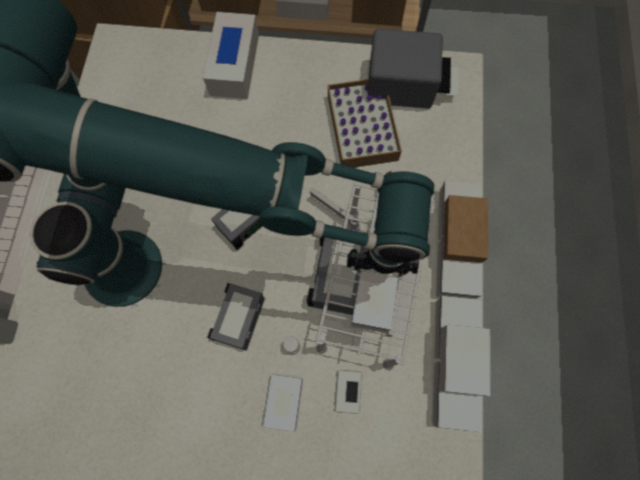

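View pics/side0.png

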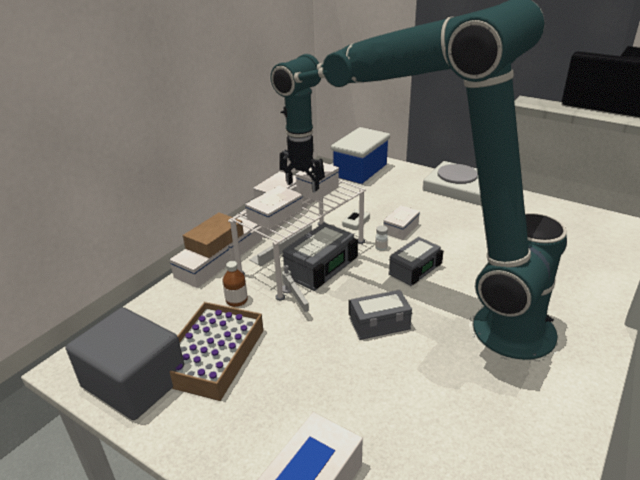

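```bash
cat > h.py <<'E'
from workcell import bot
import cv2,numpy as np
from scipy.spatial.transform import Rotation as R
def R_t():
    s=bot.read_state(); return R.from_rotvec(s["tcp_rot"]).as_matrix(), s["tool_pos"], s
def cloud(n,d):
    i=bot.camera_info(n);K=i["K"];E=i["extrinsics"]
    v,u=np.mgrid[0:480,0:640]
    P=np.stack([(u-K[0,2])/K[0,0]*d,(v-K[1,2])/K[1,1]*d,d],-1)
    return P@E[:3,:3].T+E[:3,3]
def ray(n,u,v,z=0.):
    i=bot.camera_info(n);K=i["K"];E=i["extrinsics"]
    r=E[:3,:3]@np.array([(u-K[0,2])/K[0,0],(v-K[1,2])/K[1,1],1]); o=E[:3,3]
    return o+r*(z-o[2])/r[2]
def proj(n,P):
    i=bot.camera_info(n);K=i["K"];E=i["extrinsics"]
    c=(np.atleast_2d(P)-E[:3,3])@E[:3,:3]; p=c@K.T; return p[:,:2]/p[:,2:]
E
python3 - <<'E'
from h import *
M,p,s=R_t(); print(np.round(M,2))
for n,x0,y0,x1,y1 in (("side",220,160,400,330),("scene",280,170,440,380)):
    im=cv2.imread(f"pics/{n}0.png")[y0:y1,x0:x1]; im=cv2.resize(im,None,fx=3.5 if n=="side" else 2.8,fy=3.5 if n=="side" else 2.8,interpolation=cv2.INTER_CUBIC)
    cv2.imwrite(f"pics/{n}0c.png",im)
E
```

```text
[[-0.  1. -0.]
 [ 0. -0. -1.]
 [-1. -0. -0.]]
```

View pics/side0c.png

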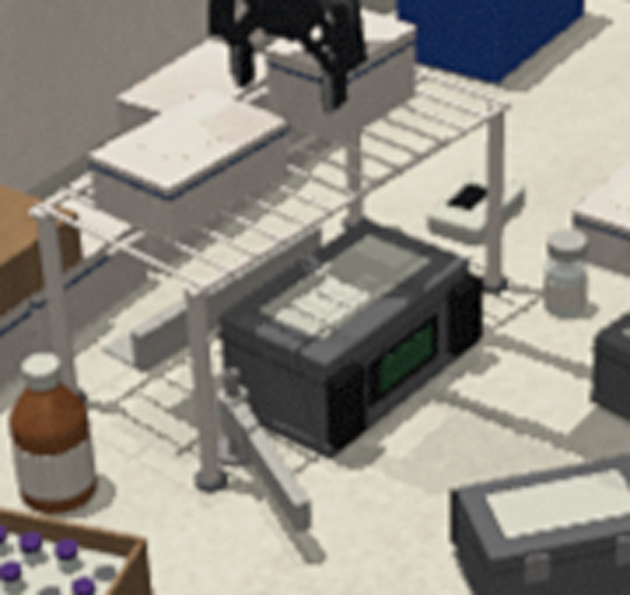

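View pics/scene0c.png

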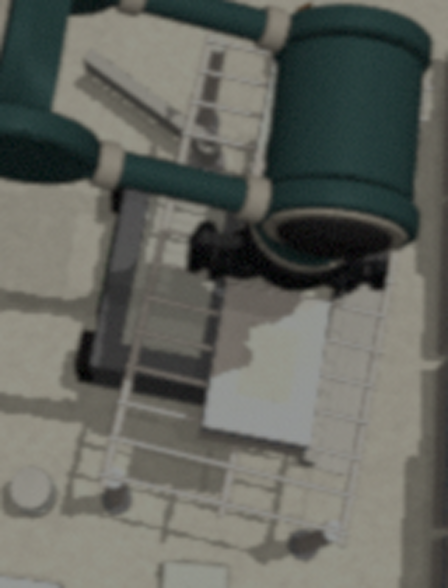

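>>> arm_command(
  series=[
    [[0,0,0,-4,0,0,0],[0,0,0,-4,0,0,0],[0,0,0,-4,0,0,0],[0,0,0,0,-4,0,0],[0,0,0,0,-4,0,0],[0,0,0,0,-4,0,0],[0,0,0,0,-4,0,0],[0,0,0,0,-4,0,0],[0,0,0,0,-4,0,0],[0,0,0,0,0,0,0]],
  ],
)

```text
time: 1.1
tool_pos: [0.4247, 0.0001, 0.3702]
tcp_rot: [1.202, 1.222, -1.221]
wrist_force: [-0.0, -0.1, 0.2]
width: 0.001
```

```bash
python3 - <<'E'
from h import *
M,p,s=R_t(); print(p,s["width"],s["time"])
for n,x0,y0,x1,y1,f in (("side",220,160,400,330,3.5),("scene",260,160,440,380,2.7)):
    im,d=bot.read_camera(n); cv2.imwrite(f"pics/{n}1.png",im); np.save(f"pics/{n}1.npy",d)
    im=im[y0:y1,x0:x1]; im=cv2.resize(im,None,fx=f,fy=f,interpolation=cv2.INTER_CUBIC)
    cv2.imwrite(f"pics/{n}1c.png",im)
im,d=bot.read_camera("wrist"); cv2.imwrite("pics/wrist1.png",im)
E
```

```text
[4.24703606e-01 1.14092925e-04 3.70157620e-01] 0.00105846286920897 1.1
```

View pics/scene1c.png

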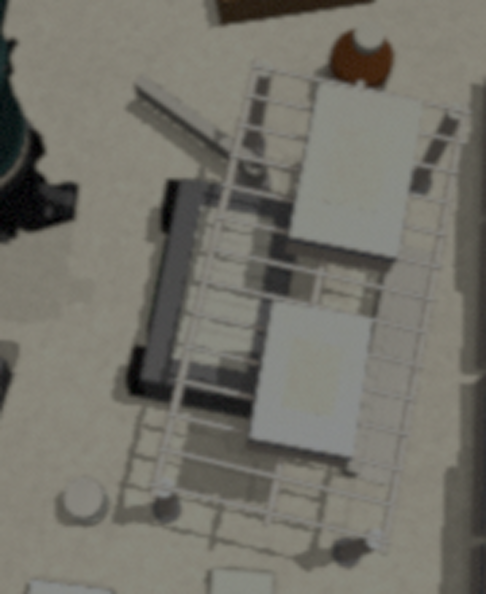

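View pics/side1c.png

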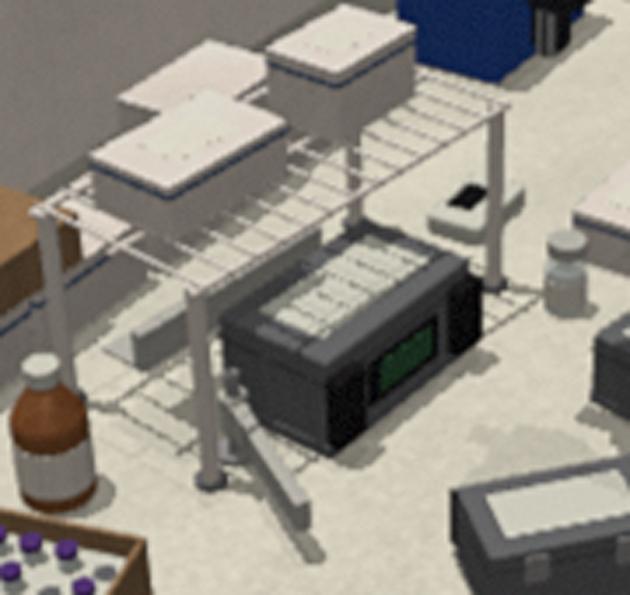

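View pics/wrist1.png

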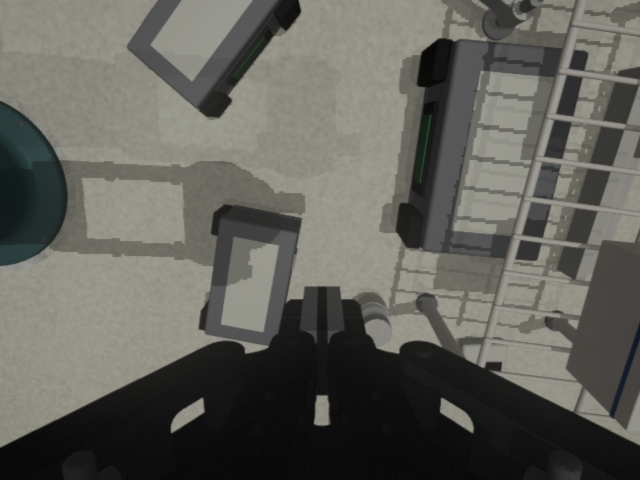

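```bash
python3 - <<'E'
from h import *
o=np.array([260,160])
f=lambda n,c,k,o,z: print(n,c,np.round(ray(n,*(np.array(c)/k+o),z),3))
print("shelf corners"); 
for c in [(258,66),(463,110),(155,490),(382,542)]: f("scene",c,2.7,o,0.202)
os=np.array([220,160])
for c in [(38,210),(200,290),(508,105)]: f("side",c,3.5,os,0.202)
print("feet")
for c in [(210,480),(497,284),(75,396)]: f("side",c,3.5,os,0.0)
print("strip top edge, front")
for c in [(135,338),(318,234)]: f("side",c,3.5,os,0.04)
print("strip bottom front")
for c in [(137,365)]: f("side",c,3.5,os,0.0)
d=np.load("pics/side1.npy");P=cloud("side",d)
for c in [(210,480),(497,284),(135,345),(305,250),(345,400),(465,310),(300,510),(235,400)]:
    u,v=(np.array(c)/3.5+os).astype(int); print(c,np.round(P[v,u],3))
im,d=bot.read_camera("wrist");P=cloud("wrist",d)
print("wrist")
for u,v in [(430,65),(410,228),(425,150),(490,60),(450,240),(560,150),(600,150),(428,302),(495,22),(560,20),(500,310)]: print((u,v),np.round(P[v,u],3))
np.save("pics/wP.npy",P)
E
```

```text
shelf corners
scene (258, 66) [0.608 0.217 0.202]
scene (463, 110) [0.791 0.192 0.202]
scene (155, 490) [ 0.555 -0.162  0.202]
scene (382, 542) [ 0.739 -0.185  0.202]
side (38, 210) [0.778 0.207 0.202]
side (200, 290) [0.593 0.232 0.202]
side (508, 105) [ 0.54  -0.147  0.202]
feet
side (210, 480) [0.61  0.219 0.   ]
side (497, 284) [ 0.554 -0.159  0.   ]
side (75, 396) [0.782 0.189 0.   ]
strip top edge, front
side (135, 338) [0.754 0.134 0.04 ]
side (318, 234) [ 0.714 -0.093  0.04 ]
strip bottom front
side (137, 365) [0.765 0.124 0.   ]
(210, 480) [0.607 0.222 0.004]
(497, 284) [ 0.551 -0.153  0.005]
(135, 345) [0.764 0.126 0.026]
(305, 250) [ 0.731 -0.093  0.018]
(345, 400) [0.529 0.139 0.064]
(465, 310) [ 0.513 -0.024  0.066]
(300, 510) [0.492 0.257 0.05 ]
(235, 400) [0.608 0.182 0.061]
wrist
(430, 65) [0.529 0.122 0.078]
(410, 228) [ 0.518 -0.036  0.085]
(425, 150) [0.532 0.042 0.068]
(490, 60) [0.577 0.123 0.1  ]
(450, 240) [ 0.555 -0.044  0.101]
(560, 150) [0.651 0.044 0.101]
(600, 150) [0.746 0.039 0.013]
(428, 302) [ 0.561 -0.151  0.018]
(495, 22) [0.611 0.174 0.009]
(560, 20) [ 0.685  0.178 -0.   ]
(500, 310) [ 0.661 -0.169  0.001]
```

```bash
cat >> h.py <<'E'
def rect(Q,lab=""):
    r=cv2.minAreaRect(Q[:,:2].astype(np.float32)*1000); b=cv2.boxPoints(r)
    print(lab,len(Q),"c",np.round(r[0],1),"size",np.round(r[1],1),"ang",round(r[2],2)); return r,b
def bigcomp(mask):
    n,l,st,_=cv2.connectedComponentsWithStats(mask.astype(np.uint8),connectivity=8)
    return l==1+np.argmax(st[1:,4])
E
python3 - <<'E'
from h import *
P=np.load("pics/wP.npy")
m=(P[...,2]>.093)&(P[...,2]<.108)&(P[...,0]>.5)&(P[...,0]<.72)&(P[...,1]>-.1)&(P[...,1]<.2)
rect(P[m],"case top wrist")
Ps=cloud("side",np.load("pics/side1.npy")); Pc=cloud("scene",np.load("pics/scene1.npy"))
for n,Q in (("side",Ps),("scene",Pc)):
    m=(Q[...,2]>.093)&(Q[...,2]<.108)&(Q[...,0]>.5)&(Q[...,0]<.72)&(Q[...,1]>-.1)&(Q[...,1]<.2)
    rect(Q[m],"case top "+n)
    m=(Q[...,2]>.185)&(Q[...,2]<.21)&(Q[...,0]>.5)&(Q[...,0]<.85)&(Q[...,1]>-.22)&(Q[...,1]<.27)
    rect(Q[m],"shelf "+n)
for n,Q in (("wrist",P),("side",Ps)):
    m=(Q[...,2]>.032)&(Q[...,2]<.046)&(Q[...,0]>.69)&(Q[...,0]<.82)&(Q[...,1]>-.15)&(Q[...,1]<.16)
    rect(Q[m],"strip "+n)
    m=(Q[...,2]>.05)&(Q[...,2]<.068)&(Q[...,0]>.4)&(Q[...,0]<.62)&(Q[...,1]>.16)&(Q[...,1]<.3)
    rect(Q[m],"keeper "+n)
E
```

```text
case top wrist 24039 c [596.2  37.3] size [200.2 122.9] ang 84.88
case top side 1537 c [592.7  39.4] size [209.4 125. ] ang 84.59
shelf side 1077 c [672.1  16.5] size [406.3 204.1] ang 82.57
case top scene 2818 c [595.7  37.6] size [199.9 122.3] ang 84.74
shelf scene 2648 c [672.7  17.9] size [399.5 198.8] ang 82.15
strip wrist 2661 c [747.1   6.7] size [238.5  14.9] ang 82.3
keeper wrist 470 c [510.8 182. ] size [ 18.1 220.2] ang 85.04
strip side 178 c [744.1   7. ] size [248.1  19.4] ang 82.13
keeper side 265 c [561.8 230.6] size [ 50.9 157.2] ang 56.91
```

```bash
python3 - <<'E'
from h import *
P=np.load("pics/wP.npy")
Pc=cloud("scene",np.load("pics/scene1.npy"))
for n,Q in (("wrist",P),("scene",Pc)):
  for lab,(x0,x1,y0,y1,z0,z1) in dict(lk1=(.2,.5,.05,.3,.03,.11),lk2=(.28,.5,-.22,0,.03,.11),vial=(.48,.56,-.2,-.09,.06,.085),tray=(.5,.85,.27,.6,.03,.1),amber=(.62,.85,.2,.35,.05,.14)).items():
    m=(Q[...,2]>z0)&(Q[...,2]<z1)&(Q[...,0]>x0)&(Q[...,0]<x1)&(Q[...,1]>y0)&(Q[...,1]<y1)
    if m.sum()<30: continue
    m=bigcomp(m); r,b=rect(Q[m],n+" "+lab); print(np.round(b).tolist(),"zmax",Q[m][:,2].max())
E
```

```text
wrist lk1 11554 c [316.2 162.2] size [145.8  99.7] ang 48.47
[[231.0, 141.0], [305.0, 75.0], [402.0, 184.0], [327.0, 250.0]] zmax 0.07607038792093329
wrist lk2 10088 c [ 338.3 -105.8] size [147.1  98.7] ang 78.74
[[276.0, -168.0], [372.0, -188.0], [401.0, -43.0], [304.0, -24.0]] zmax 0.07559332596716095
wrist vial 555 c [ 492.3 -162.8] size [24.4 37. ] ang 0.67
[[480.0, -144.0], [480.0, -181.0], [505.0, -181.0], [504.0, -144.0]] zmax 0.07761989412580866
scene lk1 74 c [254.7 134.6] size [19.6 41.7] ang 49.78
[[233.0, 141.0], [264.0, 114.0], [277.0, 129.0], [245.0, 155.0]] zmax 0.07590385034036595
scene lk2 2225 c [ 338.4 -104.6] size [146.   99.1] ang 79.27
[[276.0, -167.0], [373.0, -186.0], [401.0, -42.0], [303.0, -24.0]] zmax 0.07984730071373058
scene vial 128 c [ 491.7 -162.7] size [34.4 22.8] ang 89.55
[[480.0, -180.0], [503.0, -180.0], [503.0, -146.0], [480.0, -145.0]] zmax 0.07983394815810008
scene tray 5186 c [685.7 510.6] size [317.6 254.5] ang 14.24
[[501.0, 595.0], [563.0, 348.0], [871.0, 426.0], [808.0, 673.0]] zmax 0.09991201755814716
scene amber 465 c [710.2 288.7] size [54.1 63.6] ang 77.09
[[673.0, 269.0], [735.0, 255.0], [747.0, 308.0], [685.0, 322.0]] zmax 0.13529900061747524
```

>>> arm_command(
  series=[
    [[0.136,0,0,0,0,0,0],[0,0,0.15,2,1,0,0],[0,0,0.15,2,1,0,0],[0,0,0.15,2,1,0,0],[0,0,0.15,2,1,0,0],[0,0,0,0,0,0,0]],
  ],
)

```text
time: 1.9
tool_pos: [0.4925, -0.0082, 0.2955]
tcp_rot: [1.494, 0.676, -0.881]
wrist_force: [-1.7, 0.0, -0.4]
width: -0.003
```

```bash
python3 - <<'E'
from h import *
M,p,s=R_t(); print(np.round(M,3),p,s["time"],np.round(s["q"],2))
E
```

```text
[[ 0.542  0.829 -0.141]
 [-0.078 -0.117 -0.99 ]
 [-0.837  0.548  0.001]] [ 0.49247625 -0.00824358  0.29549557] 1.9 [-0.02 -0.47  2.29 -0.1   0.75  0.17]
```

```bash
cat >> h.py <<'E'
B=np.array([.6797,.0162,0]); YB=np.deg2rad(-7.8); RB=R.from_euler('z',YB).as_matrix()
def st(target=None):
    M,p,s=R_t(); b=RB.T@(p-B); Mb=RB.T@M
    tip=b+Mb@np.array([.022,.0145,0])
    print("t",round(s["time"],2),"tcp bay",np.round(b*1000,1),"corner",np.round(tip*1000,1),"tilt",round(np.degrees(np.arctan2(Mb[0,0],-Mb[2,0])),1),"yawlat",np.round(np.degrees(Mb[0,2]),1),"F",np.round(RB.T@s["wrist_force"],1),"q",np.round(s["q"],2))
    if target is not None:
        d=np.array(target)/1000-tip; print("shift to corner target, tool cm:",np.round(Mb.T@d*100,2))
    return M,p,s
E
python3 - <<'E'
from h import *
st((-195,88,150)); st((-195,88,45))
E
```

```text
t 1.9 tcp bay [-182.2  -49.6  295.5] corner [-158.   -49.8  285. ] tilt 33.2 yawlat -0.3 F [-1.6 -0.2 -0.4] q [-0.02 -0.47  2.29 -0.1   0.75  0.17]
shift to corner target, tool cm: [  9.22 -10.54 -13.78]
t 1.9 tcp bay [-182.2  -49.6  295.5] corner [-158.   -49.8  285. ] tilt 33.2 yawlat -0.3 F [-1.6 -0.2 -0.4] q [-0.02 -0.47  2.29 -0.1   0.75  0.17]
shift to corner target, tool cm: [ 18.   -16.28 -13.79]
```

>>> arm_command(
  series=[
    [[0,0,0,2.3,-2.6,-3.5,0],[0,0,0,2.3,-2.6,-3.5,0],[0,0,0,2.3,-2.6,-3.5,0],[0,0,0,2.3,-2.6,-3.4,0],[0,0,0,0,0,0,0]],
  ],
)

```text
time: 2.4
tool_pos: [0.4874, 0.1322, 0.1742]
tcp_rot: [1.497, 0.663, -0.891]
wrist_force: [-1.1, -0.9, -1.2]
width: -0.002
```

```bash
python3 - <<'E'
from h import *
st((-195,88,45))
E
```

```text
t 2.4 tcp bay [-206.3   88.8  174.2] corner [-182.1   88.3  163.7] tilt 33.3 yawlat -1.1 F [-1.  -1.  -1.2] q [ 0.41 -0.26  2.39 -0.57  0.58  0.97]
shift to corner target, tool cm: [ 9.21 -7.6  -0.01]
```

>>> arm_command(
  series=[
    [[0,0,0,2.3,-1.9,0,0],[0,0,0,2.3,-1.9,0,0],[0,0,0,2.3,-1.9,0,0],[0,0,0,2.3,-1.9,0,0],[0,0,0,0,0,0,0]],
  ],
)

```text
time: 2.9
tool_pos: [0.4923, 0.1369, 0.0649]
tcp_rot: [1.497, 0.648, -0.888]
wrist_force: [-0.4, 1.1, 0.2]
width: 0.002
```

```bash
python3 - <<'E'
from h import *
st((-195,88,45))
im,d=bot.read_camera("side"); cv2.imwrite("pics/side2.png",im[140:360,200:480].repeat(2,0).repeat(2,1))
E
```

```text
t 2.9 tcp bay [-202.    94.1   64.9] corner [-177.7   93.4   54.8] tilt 34.0 yawlat -1.4 F [-0.6  1.1  0.2] q [ 0.42 -0.03  2.46 -1.02  0.38  1.48]
shift to corner target, tool cm: [-0.15 -1.97  0.57]
```

View pics/side2.png

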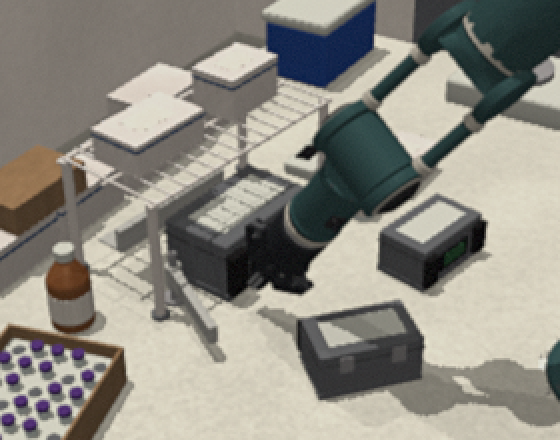

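>>> arm_command(
  series=[
    [[0,0,0,1.1,0.3,0.2,0],[0,0,0,0.56,0.83,0.2,0],[0,0,0,0.56,0.83,0,0],[0,0,0,0,0,0,0]],
  ],
)

```text
time: 3.35
tool_pos: [0.5329, 0.1296, 0.0696]
tcp_rot: [1.506, 0.635, -0.878]
wrist_force: [-2.1, 1.2, -2.0]
width: 0.0
```

```bash
python3 - <<'E'
from h import *
st((-132,88,45))
E
```

```text
t 3.35 tcp bay [-160.9   92.4   69.6] corner [-136.4   91.6   59.9] tilt 34.8 yawlat -1.6 F [-2.2  0.9 -2. ] q [ 0.37  0.02  2.4  -1.04  0.35  1.46]
shift to corner target, tool cm: [ 1.48 -0.48  0.34]
```

```bash
cat >> h.py <<'E'
def case(n,save=None):
    im,d=bot.read_camera(n); P=cloud(n,d)
    if save: cv2.imwrite(save,im)
    Q=(P-B)@RB
    hsv=cv2.cvtColor(im,cv2.COLOR_BGR2HSV)
    m=(Q[...,2]>.094)&(Q[...,2]<.107)&(Q[...,0]>-.22)&(Q[...,0]<.08)&(abs(Q[...,1])<.16)&(im.max(-1)>45)
    m=cv2.morphologyEx(m.astype(np.uint8),cv2.MORPH_OPEN,np.ones((2,2)))>0
    (c,sz,a),b=rect(Q[m],n+" bay")
    L=max(sz)
    if sz[0]<sz[1]: a=a-90 if a>45 else a
    yaw=a-90 if a>45 else a
    print("  case bay centre",np.round(c,1),"yaw",round(yaw,1)," corners",np.round(b).tolist()); return im,Q
E
python3 - <<'E'
from h import *
case("scene","pics/s3.png"); case("wrist","pics/w3.png")
E
python3 -c "
import cv2,numpy as np
a=cv2.imread('pics/s3.png')[150:390,230:470];b=cv2.imread('pics/w3.png')[::2,::2]
cv2.imwrite('pics/m3.png',np.hstack([cv2.resize(a,(400,400)),cv2.resize(b,(400,400))]))"
```

```text
scene bay 2308 c [-83.4 -91.4] size [391.7 113.5] ang 85.16
  case bay centre [-83.4 -91.4] yaw -4.8  corners [[-157.0, -282.0], [-43.0, -291.0], [-10.0, 99.0], [-123.0, 109.0]]
wrist bay 18970 c [12.1 57. ] size [148.9 518.8] ang 57.65
  case bay centre [12.1 57. ] yaw -32.3  corners [[-247.0, 133.0], [191.0, -145.0], [271.0, -19.0], [-167.0, 259.0]]
```

View pics/m3.png

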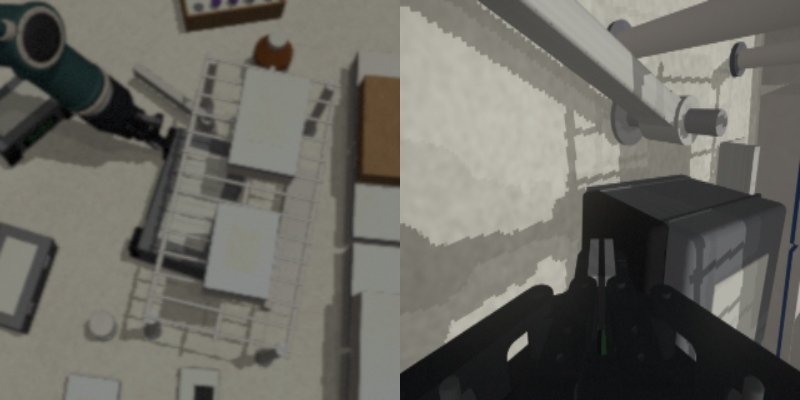

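```bash
sed -i 's/np.ones((2,2)))>0/np.ones((3,3)))>0/' h.py
python3 - <<'E'
from h import *
case("scene"); case("wrist"); case("side")
st((-170,88,45))
E
```

```text
scene bay 2189 c [-76.8   6.9] size [197.8 116.9] ang 85.42
  case bay centre [-76.8   6.9] yaw -4.6  corners [[-143.0, -87.0], [-26.0, -96.0], [-11.0, 101.0], [-127.0, 110.0]]
wrist bay 19102 c [-72.6  60.2] size [ 93.4 119.3] ang 85.12
  case bay centre [-72.6  60.2] yaw -4.9  corners [[-136.0, 19.0], [-17.0, 9.0], [-9.0, 102.0], [-128.0, 112.0]]
side bay 1060 c [-73.8  10.9] size [204.4 122. ] ang 86.17
  case bay centre [-73.8  10.9] yaw -3.8  corners [[-141.0, -87.0], [-20.0, -95.0], [-6.0, 109.0], [-128.0, 117.0]]
t 3.6 tcp bay [-163.5   92.    68. ] corner [-139.1   91.3   58.1] tilt 34.7 yawlat -1.5 F [ 0.4 -0.3 -0.5] q [ 0.37  0.02  2.4  -1.04  0.35  1.46]
shift to corner target, tool cm: [-0.68 -3.28  0.4 ]
```

>>> arm_command(
  series=[
    [[0,0,0,1.2,0.3,0,0],[0,0,0,0.9,0.6,0,0],[0,0,0,0,0,0,0]],
  ],
)

```text
time: 3.9
tool_pos: [0.5488, 0.1274, 0.0562]
tcp_rot: [1.504, 0.639, -0.876]
wrist_force: [-0.4, -0.2, 0.5]
width: 0.006
```

```bash
python3 - <<'E'
from h import *
st((-150,88,50));case("scene")
E
```

```text
t 3.9 tcp bay [-144.8   92.4   56.2] corner [-120.4   91.7   46.4] tilt 34.8 yawlat -1.4 F [-0.4 -0.3  0.5] q [ 0.35  0.08  2.38 -1.12  0.32  1.52]
shift to corner target, tool cm: [-1.97 -2.22  0.44]
scene bay 2002 c [-73.5   5.5] size [197. 106.] ang 78.83
  case bay centre [-73.5   5.5] yaw -11.2  corners [[-145.0, -81.0], [-41.0, -101.0], [-2.0, 92.0], [-106.0, 112.0]]
```

>>> arm_command(
  series=[
    [[0,0,0,-1.5,-1.3,0,0],[0,0,0,-1.7,-1.2,0,0],[0,0,-0.06,-1.7,-1.2,2,0],[0,0,-0.06,0,0,3,0],[0,0,0,0,0,3,0],[0,0,0,0,0,3,0],[0,0,0,0,0,3,0],[0,0,0,0,0,0,0]],
  ],
)

```text
time: 4.75
tool_pos: [0.4724, 0.0086, 0.0768]
tcp_rot: [1.478, 0.706, -0.943]
wrist_force: [-0.5, 0.6, -0.2]
width: -0.0
```

```bash
python3 - <<'E'
from h import *
st((-170,-64,50));case("scene")
E
```

```text
t 4.75 tcp bay [-204.4  -35.7   76.8] corner [-180.8  -36.3   64.9] tilt 29.8 yawlat -1.3 F [-0.5  0.6 -0.2] q [ 0.04 -0.18  2.52 -0.37  0.31  0.53]
shift to corner target, tool cm: [1.9  0.23 2.72]
scene bay 1954 c [-76.    6.4] size [197.1 100.2] ang 78.97
  case bay centre [-76.    6.4] yaw -11.0  corners [[-144.0, -81.0], [-46.0, -100.0], [-8.0, 94.0], [-106.0, 113.0]]
```

>>> arm_command(
  series=[
    [[0,0,0,0.5,0,1.5,0],[0,0,0,0.6,0,1.5,0],[0,0,0,0.6,0.2,0,0],[0,0,0,0,0,0,0]],
  ],
)

```text
time: 5.2
tool_pos: [0.4797, -0.0201, 0.0648]
tcp_rot: [1.48, 0.705, -0.938]
wrist_force: [-0.9, -1.0, 0.3]
width: 0.001
```

```bash
python3 - <<'E'
from h import *
st((-170,-64,50))
im,d=bot.read_camera("side"); cv2.imwrite("pics/side4.png",im[140:360,200:480].repeat(2,0).repeat(2,1))
E
```

```text
t 5.2 tcp bay [-193.2  -63.1   64.8] corner [-169.7  -63.7   53. ] tilt 30.0 yawlat -1.2 F [-0.7 -1.1  0.3] q [-0.05 -0.14  2.52 -0.26  0.24  0.34]
shift to corner target, tool cm: [ 0.24 -0.18  0.03]
```

View pics/side4.png

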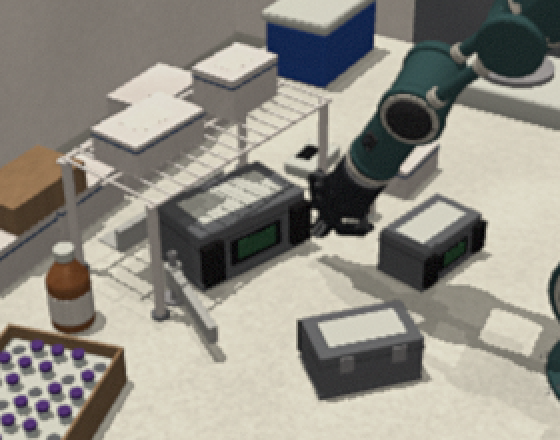

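>>> arm_command(
  series=[
    [[0,0,0,0.5,0.85,0,0],[0,0,0,0.5,0.85,0.3,0],[0,0,0,0.5,0.85,0.4,0],[0,0,0,0.5,0.85,0.5,0],[0,0,0,0.5,0.85,0.5,0],[0,0,0,0,0,0,0]],
  ],
)

```text
time: 5.85
tool_pos: [0.5284, -0.0419, 0.0632]
tcp_rot: [1.474, 0.714, -0.938]
wrist_force: [-0.1, 0.1, 0.8]
width: 0.001
```

```bash
python3 - <<'E'
from h import *
st((-100,-90,50));case("scene")
E
```

```text
t 5.85 tcp bay [-142.   -78.1   63.2] corner [-118.5  -78.6   51.3] tilt 29.7 yawlat -0.8 F [-0.1  0.1  0.8] q [-0.11 -0.03  2.42 -0.14  0.23  0.17]
shift to corner target, tool cm: [1.05 1.55 1.11]
scene bay 1572 c [-47.5   6.2] size [109.  199.9] ang 0.02
  case bay centre [-47.5   6.2] yaw 0.0  corners [[-102.0, 106.0], [-102.0, -94.0], [7.0, -94.0], [7.0, 106.0]]
```

```bash
python3 - <<'E'
import numpy as np
from scipy.optimize import brentq,least_squares
D=[(.2648,1.8702,3.144,.6743,.252),(-.03,2.39,2.62,.53,.0632),(-.47,1.82,2.57,.4925,.2955)]
A=[];y=[]
for q2,q23,s,r,z in D:
    A+=[[np.sin(q2),np.sin(q23),np.sin(s),0],[np.cos(q2),np.cos(q23),np.cos(s),1]]; y+=[r,z]
x,res,_,_=np.linalg.lstsq(np.array(A),np.array(y),rcond=None); print(x,res)
a,b,L,h=x
for r,z in [(.53,.06),(.56,.06),(.59,.06),(.62,.06)]:
  for tilt in (25,30,35,40,45):
    s=np.pi-np.radians(tilt); wr=r-L*np.sin(s); wz=z-L*np.cos(s)-h
    d=np.hypot(wr,wz); c=(d*d-a*a-b*b)/(2*a*b); q3=np.arccos(np.clip(c,-1,1)); q2=np.arctan2(wr,wz)-np.arctan2(b*np.sin(q3),a+b*np.cos(q3))
    print(r,tilt,"q2 %.2f q3 %.2f q5 %.2f"%(q2,q3,s-q2-q3))
E
```

```text
[0.50357864 0.56877377 0.31411383 0.24885761] [7.21828014e-06]
0.53 25 q2 0.00 q3 2.37 q5 0.34
0.53 30 q2 -0.02 q3 2.42 q5 0.22
0.53 35 q2 -0.03 q3 2.47 q5 0.09
0.53 40 q2 -0.04 q3 2.52 q5 -0.04
0.53 45 q2 -0.02 q3 2.57 q5 -0.19
0.56 25 q2 0.06 q3 2.31 q5 0.34
0.56 30 q2 0.04 q3 2.36 q5 0.22
0.56 35 q2 0.03 q3 2.41 q5 0.09
0.56 40 q2 0.02 q3 2.46 q5 -0.04
0.56 45 q2 0.03 q3 2.51 q5 -0.19
0.59 25 q2 0.11 q3 2.25 q5 0.34
0.59 30 q2 0.09 q3 2.30 q5 0.22
0.59 35 q2 0.08 q3 2.35 q5 0.09
0.59 40 q2 0.08 q3 2.40 q5 -0.04
0.59 45 q2 0.09 q3 2.45 q5 -0.18
0.62 25 q2 0.17 q3 2.19 q5 0.35
0.62 30 q2 0.15 q3 2.24 q5 0.23
0.62 35 q2 0.14 q3 2.29 q5 0.10
0.62 40 q2 0.13 q3 2.34 q5 -0.03
0.62 45 q2 0.14 q3 2.39 q5 -0.17
```

>>> arm_command(
  series=[
    [[0,0,0,0.5,0.85,0.4,0],[0,0,0,0.5,0.85,0.4,0],[0,0,0,0.3,0.5,0.4,0],[0,0,0,0,0,0,0]],
  ],
)

```text
time: 6.3
tool_pos: [0.5494, -0.0561, 0.0606]
tcp_rot: [1.471, 0.721, -0.942]
wrist_force: [-0.1, 0.9, -0.3]
width: 0.002
```

```bash
python3 - <<'E'
from h import *
st((-140,-90,60));case("scene")
E
```

```text
t 6.3 tcp bay [-119.3  -89.3   60.6] corner [-95.9 -89.8  48.6] tilt 29.3 yawlat -0.7 F [-0.2  0.8 -0.3] q [-0.14  0.02  2.38 -0.07  0.23  0.07]
shift to corner target, tool cm: [-3.16 -3.28  0.09]
scene bay 1548 c [-42.8   6.7] size [117.8 196.5] ang 9.44
  case bay centre [-42.8   6.7] yaw 9.4  corners [[-117.0, 94.0], [-85.0, -100.0], [31.0, -81.0], [-1.0, 113.0]]
```

>>> arm_command(
  series=[
    [[0,0,0,-1.2,-1.4,0,0],[0,0,0,-1.2,-1.4,0,0],[0,0,0,-1.0,-1.4,0,0],[0,0,0,0,0,-3,0],[0,0,0,0,0,-3,0],[0,0,0,0,0,-3,0],[0,0,0,0,0,-3,0],[0,0,0,0,0,-3,0],[0,0,0,0,0,0,0]],
  ],
)

```text
time: 7.25
tool_pos: [0.5184, 0.1055, 0.0718]
tcp_rot: [1.479, 0.713, -0.931]
wrist_force: [-0.1, 0.3, 0.7]
width: 0.002
```

```bash
python3 - <<'E'
from h import *
st((-145,77,50));case("scene")
E
```

```text
t 7.25 tcp bay [-171.9   66.6   71.8] corner [-148.4   66.2   60. ] tilt 30.0 yawlat -0.7 F [-0.1  0.3  0.7] q [ 0.29 -0.02  2.4  -0.67  0.36  1.02]
shift to corner target, tool cm: [ 1.02 -0.22 -1.09]
scene bay 1501 c [-42.9   7. ] size [117.9 197. ] ang 9.5
  case bay centre [-42.9   7. ] yaw 9.5  corners [[-117.0, 94.0], [-85.0, -100.0], [32.0, -80.0], [-1.0, 114.0]]
```

>>> arm_command(
  series=[
    [[0,0,0,0.9,0,-1.1,0],[0,0,0,0.6,0.9,0,0],[0,0,0,0.5,0.85,0,0],[0,0,0,0.5,0.85,-0.5,0],[0,0,0,0.5,0.85,-0.5,0],[0,0,0,0.5,0.85,-0.5,0],[0,0,0,0,0,0,0]],
  ],
)

```text
time: 8.0
tool_pos: [0.5776, 0.1185, 0.0615]
tcp_rot: [1.478, 0.711, -0.938]
wrist_force: [-0.6, 0.7, -0.6]
width: 0.001
```

```bash
python3 - <<'E'
from h import *
st((-75,100,50));case("scene","pics/s5.png")
E
```

```text
t 8.0 tcp bay [-115.1   87.5   61.5] corner [-91.6  86.9  49.6] tilt 29.8 yawlat -1.0 F [-0.7  0.6 -0.6] q [ 0.28  0.11  2.28 -0.69  0.35  1.04]
shift to corner target, tool cm: [ 0.77  1.44 -1.33]
scene bay 1330 c [-26.7   3. ] size [196.2 118.2] ang 87.18
  case bay centre [-26.7   3. ] yaw -2.8  corners [[-91.0, -92.0], [27.0, -98.0], [37.0, 98.0], [-81.0, 104.0]]
```

>>> arm_command(
  series=[
    [[0,0,0,0.5,0.85,-0.4,0],[0,0,0,0.5,0.85,-0.4,0],[0,0,0,0,0,0,0]],
  ],
)

```text
time: 8.35
tool_pos: [0.5976, 0.1228, 0.06]
tcp_rot: [1.476, 0.712, -0.942]
wrist_force: [-0.9, 0.1, -0.1]
width: 0.001
```

```bash
python3 - <<'E'
from h import *
st((-75,100,50));case("scene","pics/s5.png")
E
```

```text
t 8.35 tcp bay [-95.8  94.4  60. ] corner [-72.3  93.9  48. ] tilt 29.7 yawlat -1.0 F [-0.9  0.  -0.1] q [ 0.28  0.15  2.24 -0.68  0.35  1.03]
shift to corner target, tool cm: [-0.32 -0.14 -0.61]
scene bay 1153 c [-20.4 -12.6] size [156.7 121. ] ang 81.31
  case bay centre [-20.4 -12.6] yaw -8.7  corners [[-92.0, -81.0], [28.0, -99.0], [51.0, 56.0], [-68.0, 74.0]]
```

>>> arm_command(
  series=[
    [[0,0,0,-1.1,-1.5,0,0],[0,0,0,-1.1,-1.5,0,0],[0,0,0,-1.1,-1.5,0,0],[0,0,0,0,0,3,0],[0,0,0,0,0,3,0],[0,0,0,0,0,3,0],[0,0,0,0,0,3,0],[0,0,0,0,0,3,0],[0,0,0,0,0,0,0]],
  ],
)

```text
time: 9.3
tool_pos: [0.5189, -0.0193, 0.0709]
tcp_rot: [1.473, 0.711, -0.931]
wrist_force: [0.1, 0.6, 0.1]
width: -0.004
```

```bash
python3 - <<'E'
from h import *
st((-118,-64,50));case("scene");case("wrist","pics/w6.png")
E
```

```text
t 9.3 tcp bay [-154.5  -57.    70.9] corner [-130.9  -57.4   59.1] tilt 30.1 yawlat -0.6 F [0.  0.6 0.1] q [-0.05 -0.07  2.44 -0.25  0.25  0.32]
shift to corner target, tool cm: [1.45 0.67 0.63]
scene bay 1104 c [-20.3 -11.9] size [160.2 119. ] ang 79.99
  case bay centre [-20.3 -11.9] yaw -10.0  corners [[-93.0, -80.0], [24.0, -101.0], [52.0, 57.0], [-65.0, 77.0]]
wrist bay 36737 c [-78.5 -52.3] size [138.5 178. ] ang 24.89
  case bay centre [-78.5 -52.3] yaw 24.9  corners [[-179.0, -1.0], [-104.0, -162.0], [22.0, -104.0], [-53.0, 58.0]]
```

View pics/w6.png

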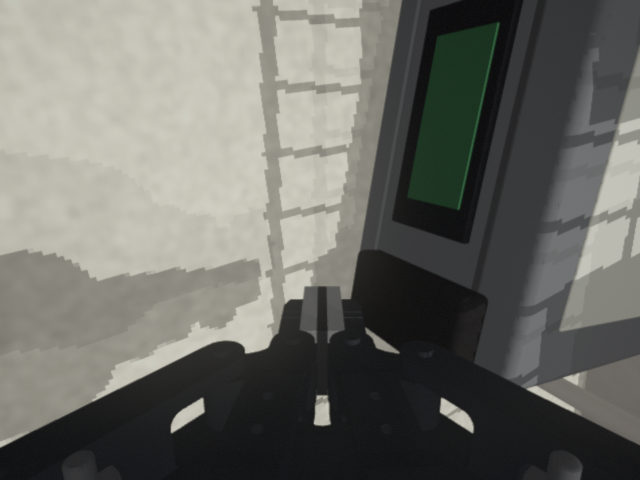

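>>> arm_command(
  series=[
    [[0,0,0,0.9,0,0.9,0],[0,0,0,0.5,0.85,0,0],[0,0,0,0.5,0.85,0.2,0],[0,0,0,0.5,0.85,0.3,0],[0,0,0,0.4,0.7,0.3,0],[0,0,0,0,0,0,0]],
  ],
)

```text
time: 10.0
tool_pos: [0.5625, -0.0372, 0.0633]
tcp_rot: [1.47, 0.717, -0.926]
wrist_force: [-0.7, 0.5, 0.1]
width: 0.001
```

```bash
python3 - <<'E'
from h import *
st((-75,-85,50));case("scene","pics/s7.png");case("wrist")
E
```

```text
t 10.0 tcp bay [-108.9  -68.8   63.3] corner [-85.3 -69.1  51.5] tilt 30.0 yawlat -0.2 F [-0.8  0.4  0.1] q [-0.09  0.04  2.36 -0.16  0.22  0.2 ]
shift to corner target, tool cm: [0.67 0.81 1.59]
scene bay 928 c [-11.4 -11.5] size [146.6 119.5] ang 86.02
  case bay centre [-11.4 -11.5] yaw -4.0  corners [[-76.0, -81.0], [43.0, -89.0], [53.0, 57.0], [-66.0, 66.0]]
wrist bay 55349 c [-67.1 -27.4] size [127.3 219.7] ang 85.06
  case bay centre [-67.1 -27.4] yaw -4.9  corners [[-182.0, -81.0], [37.0, -100.0], [48.0, 27.0], [-171.0, 46.0]]
```

>>> arm_command(
  series=[
    [[0,0,0,0.5,0.85,0.3,0],[0,0,0,0.3,0.5,0.3,0],[0,0,0,0,0,0,0]],
  ],
)

```text
time: 10.4
tool_pos: [0.5758, -0.0453, 0.0622]
tcp_rot: [1.469, 0.719, -0.928]
wrist_force: [-0.7, -0.0, 1.0]
width: -0.004
```

```bash
python3 - <<'E'
from h import *
st((-75,-85,50));im,Q=case("scene","pics/s8.png");
m=(Q[...,2]>.03)&(Q[...,2]<.046)&(Q[...,0]>.05)&(Q[...,0]<.09)&(abs(Q[...,1])<.14)
rect(Q[m],"strip")
E
```

```text
t 10.4 tcp bay [-94.6 -75.1  62.2] corner [-71.  -75.3  50.4] tilt 29.9 yawlat -0.2 F [-0.7 -0.1  1. ] q [-0.11  0.07  2.33 -0.12  0.22  0.14]
shift to corner target, tool cm: [-0.15 -0.37  0.97]
scene bay 758 c [-22.7   9.5] size [175.1  90.7] ang 43.84
  case bay centre [-22.7   9.5] yaw 43.8  corners [[-117.0, -18.0], [-54.0, -84.0], [72.0, 37.0], [9.0, 103.0]]
strip 276 c [67.4  0.7] size [240.2  12.1] ang 89.97
```

>>> arm_command(
  series=[
    [[0,0,0,-1.0,-1.5,0,0],[0,0,0,-1.0,-1.5,0,0],[0,0,0,-1.0,-1.5,0,0],[0,0,0,-1.0,-1.5,0,0],[0,0,0,0,0,0,0]],
  ],
)

```text
time: 10.95
tool_pos: [0.5056, -0.0353, 0.0692]
tcp_rot: [1.472, 0.713, -0.922]
wrist_force: [-0.3, 0.4, -0.4]
width: -0.001
```

```bash
python3 - <<'E'
from h import *
st((-100,83,50));im,Q=case("scene","pics/s8.png");im2,Q2=case("side","pics/d8.png")
a=cv2.resize(im[170:370,270:450],None,fx=2.2,fy=2.2,interpolation=3);b=cv2.resize(im2[180:330,220:400],None,fx=2.2,fy=2.2,interpolation=3)
b=cv2.copyMakeBorder(b,0,440-b.shape[0],0,0,cv2.BORDER_CONSTANT);cv2.imwrite("pics/m8.png",np.hstack([a,b]))
E
```

```text
t 10.95 tcp bay [-165.5  -74.7   69.2] corner [-141.9  -74.9   57.6] tilt 30.3 yawlat -0.2 F [-0.4  0.3 -0.4] q [-0.1  -0.09  2.47 -0.13  0.23  0.16]
shift to corner target, tool cm: [  2.58   3.29 -15.81]
scene bay 700 c [-14.2  22.6] size [151.8  81. ] ang 31.96
  case bay centre [-14.2  22.6] yaw 32.0  corners [[-100.0, 17.0], [-57.0, -52.0], [72.0, 28.0], [29.0, 97.0]]
side bay 1045 c [-5.3  6.9] size [124.8 205.6] ang 0.75
  case bay centre [-5.3  6.9] yaw 0.8  corners [[-69.0, 109.0], [-66.0, -97.0], [58.0, -95.0], [56.0, 111.0]]
```

View pics/m8.png

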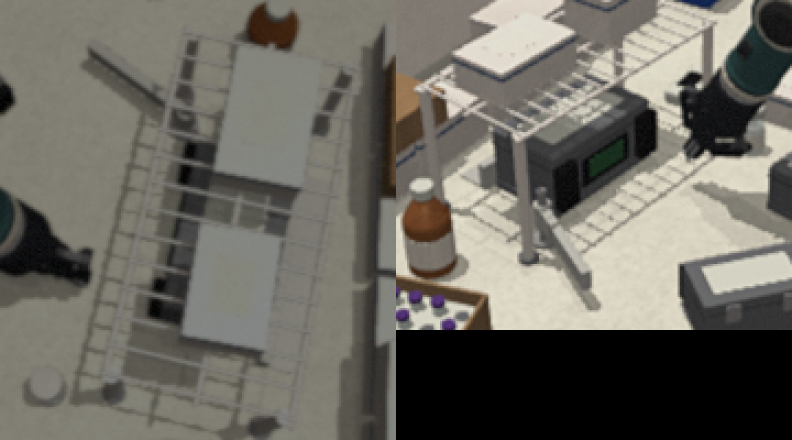

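>>> arm_command(
  series=[
    [[0,0,0,0,0.4,-3.2,0],[0,0,0,0,0.4,-3.2,0],[0,0,0,0.3,0.4,-3.2,0],[0,0,0,0.6,0.4,-3.2,0],[0,0,0,0.6,0.4,-3.0,0],[0,0,0,0.6,0.4,0,0],[0,0,0,0,0,0,0]],
  ],
)

```text
time: 11.75
tool_pos: [0.5752, 0.1201, 0.0686]
tcp_rot: [1.484, 0.702, -0.905]
wrist_force: [-0.1, -0.2, -0.1]
width: 0.001
```

```bash
python3 - <<'E'
from h import *
st((-85,88,50));case("side");case("wrist","pics/w9.png")
E
```

```text
t 11.75 tcp bay [-117.6   88.8   68.6] corner [-93.8  88.6  57.4] tilt 31.4 yawlat -0.2 F [-0.1 -0.2 -0.1] q [ 0.28  0.09  2.3  -0.74  0.33  1.08]
shift to corner target, tool cm: [1.09 0.37 0.06]
side bay 806 c [-0.4 10.4] size [122.4 199.9] ang 3.23
  case bay centre [-0.4 10.4] yaw 3.2  corners [[-67.0, 107.0], [-56.0, -93.0], [66.0, -86.0], [55.0, 114.0]]
wrist bay 20893 c [-49.6  89.2] size [ 98.  263.5] ang 66.6
  case bay centre [-49.6  89.2] yaw -23.4  corners [[-190.0, 97.0], [52.0, -8.0], [91.0, 82.0], [-151.0, 186.0]]
```

View pics/w9.png

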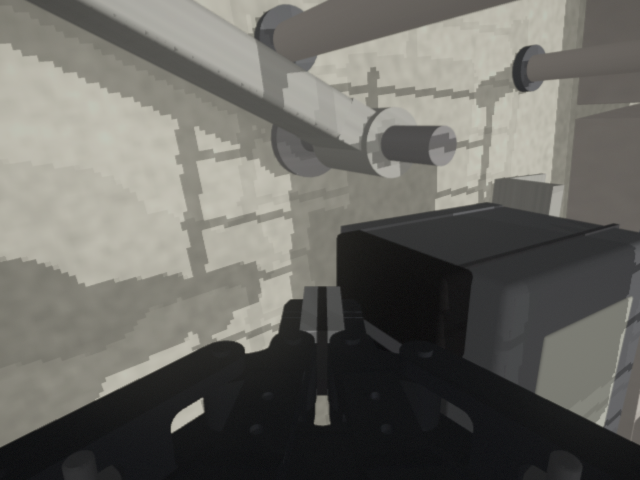

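>>> arm_command(
  series=[
    [[0,0,0,1.0,0.35,0,0],[0,0,0,0.5,0.8,0,0],[0,0,0,0.2,0.3,0,0]],
  ],
)

```text
time: 12.15
tool_pos: [0.5956, 0.1128, 0.0607]
tcp_rot: [1.486, 0.699, -0.91]
wrist_force: [-0.3, -0.2, 0.2]
width: -0.0
```

```bash
python3 - <<'E'
from h import *
st((-69,88,50))
E
```

```text
t 12.15 tcp bay [-96.4  84.2  60.7] corner [-72.6  84.   49.5] tilt 31.3 yawlat -0.5 F [-0.3 -0.3  0.2] q [ 0.26  0.14  2.27 -0.75  0.31  1.07]
shift to corner target, tool cm: [ 0.14  0.33 -0.4 ]
```

>>> arm_command(
  series=[
    [[0,0,0,0.2,0.35,0,0],[0,0,0,0.15,0.25,0,0]],
  ],
)

```text
time: 12.35
tool_pos: [0.602, 0.1109, 0.0601]
tcp_rot: [1.487, 0.699, -0.913]
wrist_force: [-24.3, 6.9, 14.0]
width: -0.004
```

```bash
python3 - <<'E'
from h import *
st((-69,88,50));case("side")
E
```

```text
t 12.35 tcp bay [-89.8  83.2  60.1] corner [-66.1  82.9  48.7] tilt 31.2 yawlat -0.6 F [-25.    3.6  14. ] q [ 0.25  0.15  2.26 -0.74  0.31  1.06]
shift to corner target, tool cm: [-0.26 -0.19 -0.5 ]
side bay 608 c [2.5 3.9] size [117.1 210.4] ang 2.15
  case bay centre [2.5 3.9] yaw 2.2  corners [[-60.0, 107.0], [-52.0, -103.0], [65.0, -99.0], [57.0, 111.0]]
```

>>> arm_command(
  series=[
    [[0,0,0,-1.0,-1.5,0,0],[0,0,0,-1.0,-1.5,0,0],[0,0,0,-1.0,-1.5,0,0],[0,0,0,0,0,3.3,0],[0,0,0,0,0,3.3,0],[0,0,0,0,0,3.3,0],[0,0,0,0,0,3.3,0],[0,0,0,0,0,2,0],[0,0,0,0,0,0,0]],
  ],
)

```text
time: 13.3
tool_pos: [0.5275, -0.0287, 0.0661]
tcp_rot: [1.487, 0.697, -0.907]
wrist_force: [0.7, -0.6, -0.3]
width: -0.0
```

```bash
python3 - <<'E'
from h import *
st((-78,-78,50));case("side")
E
```

```text
t 13.3 tcp bay [-144.7  -65.1   66.1] corner [-120.8  -65.3   54.9] tilt 31.5 yawlat -0.5 F [ 0.7 -0.5 -0.3] q [-0.08 -0.04  2.45 -0.19  0.19  0.24]
shift to corner target, tool cm: [2.67 3.4  1.23]
side bay 1020 c [-1.3  4.8] size [206.1 126.5] ang 89.23
  case bay centre [-1.3  4.8] yaw -0.8  corners [[-66.0, -97.0], [61.0, -99.0], [63.0, 107.0], [-63.0, 109.0]]
```

>>> arm_command(
  series=[
    [[0,0,0,0.9,1.1,0.6,0],[0,0,0,0.9,1.1,0.6,0],[0,0,0,0.6,0.9,0,0],[0,0,0,0.3,0.4,0,0],[0,0,0,0,0,0,0]],
  ],
)

```text
time: 13.85
tool_pos: [0.5722, -0.0442, 0.062]
tcp_rot: [1.487, 0.698, -0.904]
wrist_force: [-0.4, 0.6, 0.0]
width: 0.002
```

```bash
python3 - <<'E'
from h import *
st((-70,-78,50))
E
```

```text
t 13.85 tcp bay [-98.3 -74.5  62. ] corner [-74.5 -74.6  50.8] tilt 31.5 yawlat -0.3 F [-0.5  0.6  0. ] q [-0.11  0.05  2.36 -0.11  0.18  0.14]
shift to corner target, tool cm: [0.3  0.34 0.33]
```

>>> arm_command(
  series=[
    [[0,0,0,0.25,0.35,0,0],[0,0,0,0.15,0.25,0,0],[0,0,0,0.1,0.2,0,0]],
  ],
)

```text
time: 14.15
tool_pos: [0.5793, -0.0441, 0.0601]
tcp_rot: [1.484, 0.703, -0.908]
wrist_force: [-6.3, -1.9, 2.7]
width: 0.001
```

```bash
python3 - <<'E'
from h import *
st((-67,-78,50))
E
```

```text
t 14.15 tcp bay [-91.3 -73.4  60.1] corner [-67.5 -73.6  48.8] tilt 31.2 yawlat -0.3 F [-6.  -2.8  2.7] q [-0.11  0.07  2.34 -0.11  0.18  0.13]
shift to corner target, tool cm: [-0.07  0.1   0.44]
```

>>> arm_command(
  series=[
    [[0,0,0,0.15,0.25,0,0],[0,0,0,0.1,0.2,0,0]],
  ],
)

```text
time: 14.35
tool_pos: [0.5809, -0.0444, 0.0583]
tcp_rot: [1.482, 0.709, -0.913]
wrist_force: [-11.6, 1.9, 7.8]
width: 0.001
```

```bash
python3 - <<'E'
from h import *
st((-67,-78,50))
E
```

```text
t 14.35 tcp bay [-89.7 -73.5  58.3] corner [-65.9 -73.6  46.8] tilt 30.8 yawlat -0.3 F [-11.8   0.3   7.8] q [-0.11  0.08  2.34 -0.11  0.19  0.13]
shift to corner target, tool cm: [-0.32  0.07  0.44]
```

>>> arm_command(
  series=[
    [[0,0,0,-1.0,-1.6,0,0],[0,0,0,-1.0,-1.6,0,0],[0,0,0,-2.0,-1.0,0,0],[0,0,0,-2.5,0,0,0],[0,0,0,-2.5,0,0,0],[0,0,0,0,0,-3,0],[0,0,0,0,0,-4,0],[0,0,0,0,0,-4,0],[0,0,0,0,0,-4,0],[0,0,0,0,0,0,0]],
  ],
)

```text
time: 15.35
tool_pos: [0.5202, 0.1173, 0.1193]
tcp_rot: [1.492, 0.7, -0.906]
wrist_force: [-0.8, -0.1, 0.6]
width: -0.001
```

```bash
python3 - <<'E'
from h import *
st((-180,235,110))
im2,Q2=case("side","pics/d10.png")
im,Q=case("scene","pics/s10.png")
m=(Q[...,2]>.025)&(Q[...,2]<.1)&(Q[...,0]>-.3)&(Q[...,0]<.3)&(Q[...,1]>.28)&(Q[...,1]<.6)
rr,b=rect(Q[bigcomp(m)],"tray bay"); print(np.round(b))
m=(Q2[...,2]>.05)&(Q2[...,2]<.065)&(Q2[...,0]>-.26)&(Q2[...,0]<-.1)&(Q2[...,1]>.13)&(Q2[...,1]<.27)
rr,b=rect(Q2[bigcomp(m)],"keeper bay"); print(np.round(b))
E
```

```text
t 15.35 tcp bay [-171.8   78.5  119.3] corner [-148.    78.4  108.1] tilt 31.4 yawlat -0.5 F [-0.8 -0.2  0.6] q [ 0.32 -0.11  2.37 -0.57  0.44  0.93]
shift to corner target, tool cm: [ -1.87  -2.77 -15.64]
side bay 934 c [-3.2  5.2] size [202.5 126.2] ang 88.24
  case bay centre [-3.2  5.2] yaw -1.8  corners [[-69.0, -94.0], [57.0, -98.0], [63.0, 104.0], [-63.0, 108.0]]
scene bay 683 c [1.5 5.9] size [119.5 102.2] ang 1.72
  case bay centre [1.5 5.9] yaw 1.7  corners [[-60.0, 55.0], [-57.0, -47.0], [63.0, -43.0], [60.0, 59.0]]
tray bay 5544 c [-53.8 495.2] size [334.8 256.1] ang 22.03
[[-257.  551.]
 [-161.  314.]
 [ 149.  439.]
 [  53.  677.]]
keeper bay 190 c [-162.3  187.3] size [ 16.4 134.8] ang 66.08
[[-227.  207.]
 [-104.  152.]
 [ -97.  167.]
 [-221.  222.]]
```

View pics/d10.png

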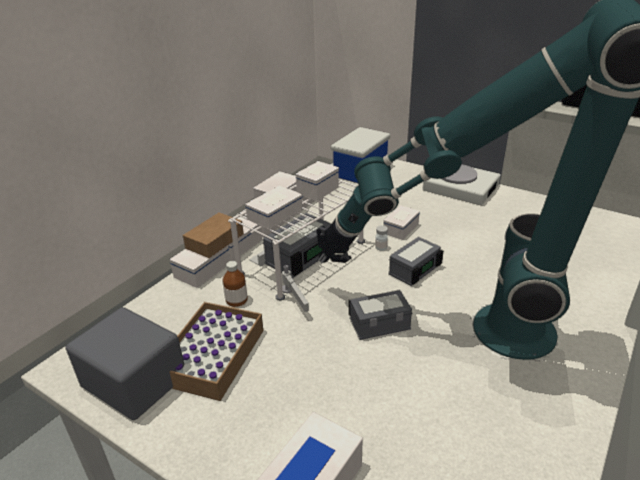

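>>> arm_command(
  series=[
    [[0,0,0,-0.4,-0.6,-3,0],[0,0,0,-0.4,-0.6,-3,0],[0,0,0,-0.4,-0.6,-3,0],[0,0,0,-0.4,-0.6,-3,0],[0,0,0,0,0,-2,0],[0,0,0,0,0,0,0]],
  ],
)

```text
time: 16.05
tool_pos: [0.5099, 0.2499, 0.1164]
tcp_rot: [1.494, 0.691, -0.929]
wrist_force: [0.5, 1.3, 0.6]
width: -0.0
```

```bash
python3 - <<'E'
from h import *
st((-180,236,45));im,d=bot.read_camera("wrist");cv2.imwrite("pics/w11.png",im)
E
```

```text
t 16.05 tcp bay [-200.   208.5  116.4] corner [-176.2  207.8  105. ] tilt 30.9 yawlat -1.6 F [0.3 1.3 0.6] q [ 0.62  0.02  2.25 -0.72  0.59  1.34]
shift to corner target, tool cm: [ 4.9  -3.47 -2.83]
```

View pics/w11.png

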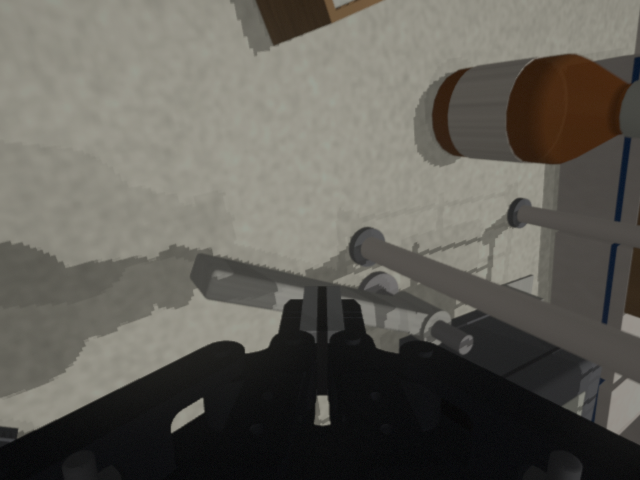

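>>> arm_command(
  series=[
    [[0,0,0,0,0,-1.7,0],[0,0,0,0,0,-1.7,0],[0,0,0,1.7,-1.1,0,0],[0,0,0,1.7,-1.1,0,0],[0,0,0,1.7,-1.1,0,0],[0,0,0,0,0,0,0]],
  ],
)

```text
time: 16.7
tool_pos: [0.5156, 0.2812, 0.0541]
tcp_rot: [1.499, 0.685, -0.936]
wrist_force: [-0.4, -0.2, -0.7]
width: 0.0
```

```bash
python3 - <<'E'
from h import *
st((-210,168,43));im,d=bot.read_camera("wrist");cv2.imwrite("pics/w12.png",im)
E
```

```text
t 16.7 tcp bay [-198.5  240.2   54.1] corner [-174.8  239.3   42.7] tilt 30.9 yawlat -2.1 F [-0.4 -0.2 -0.7] q [ 0.67  0.18  2.23 -0.88  0.53  1.57]
shift to corner target, tool cm: [-1.68 -2.79  7.26]
```

View pics/w12.png

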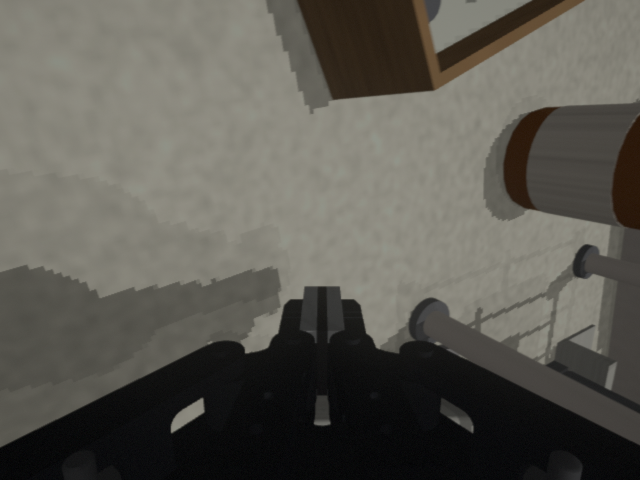

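>>> arm_command(
  series=[
    [[0,0,0,0,0,1.2,0],[0,0,0,-0.4,-0.6,1.5,0],[0,0,0,-0.4,-0.7,1.5,0],[0,0,0,-0.4,-0.7,1.5,0],[0,0,0,-0.3,-0.5,1.5,0],[0,0,0,0,0,0,0]],
  ],
)

```text
time: 17.35
tool_pos: [0.4768, 0.2132, 0.0627]
tcp_rot: [1.511, 0.68, -0.924]
wrist_force: [0.1, -0.4, 0.1]
width: 0.003
```

```bash
python3 - <<'E'
from h import *
st((-197,105,43));im,d=bot.read_camera("side");cv2.imwrite("pics/d13.png",im[160:360,200:440].repeat(3,0).repeat(3,1))
E
```

```text
t 17.35 tcp bay [-227.8  167.7   62.7] corner [-203.9  166.9   51.6] tilt 31.6 yawlat -2.2 F [ 0.2 -0.4  0.1] q [ 0.6   0.03  2.38 -0.9   0.48  1.54]
shift to corner target, tool cm: [1.17 0.36 6.16]
```

View pics/d13.png

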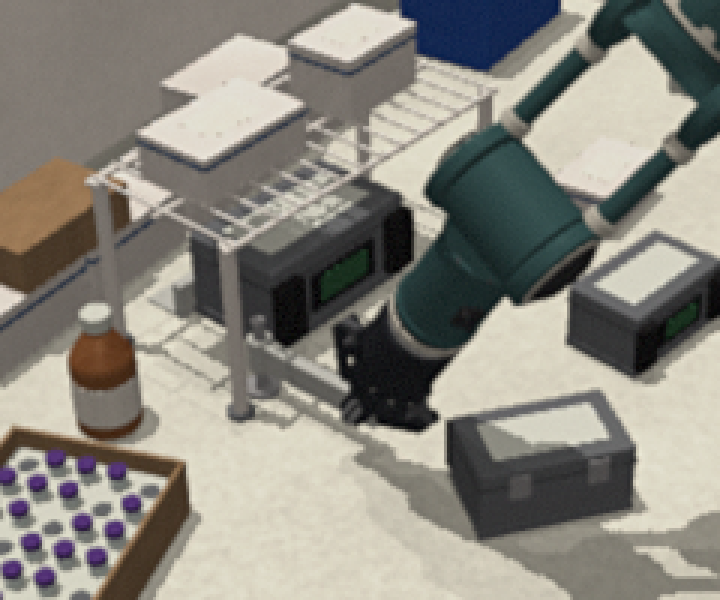

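>>> arm_command(
  series=[
    [[0,0,0,0.4,-0.1,1.6,0],[0,0,0,0.4,-0.1,1.6,0],[0,0,0,0.2,0.3,1.5,0],[0,0,0,0.2,0.3,1.4,0],[0,0,0,0,0,0,0]],
  ],
)

```text
time: 17.9
tool_pos: [0.4814, 0.1555, 0.0602]
tcp_rot: [1.523, 0.681, -0.909]
wrist_force: [0.1, -0.3, 0.7]
width: -0.0
```

```bash
python3 - <<'E'
from h import *
st((-154,56,45));im,d=bot.read_camera("side");cv2.imwrite("pics/d14.png",im[160:360,200:440].repeat(3,0).repeat(3,1))
E
```

```text
t 17.9 tcp bay [-215.3  111.1   60.2] corner [-191.4  110.5   49.3] tilt 32.2 yawlat -1.9 F [ 0.1 -0.3  0.7] q [ 0.45 -0.03  2.45 -0.93  0.38  1.45]
shift to corner target, tool cm: [2.35 3.15 5.33]
```

View pics/d14.png

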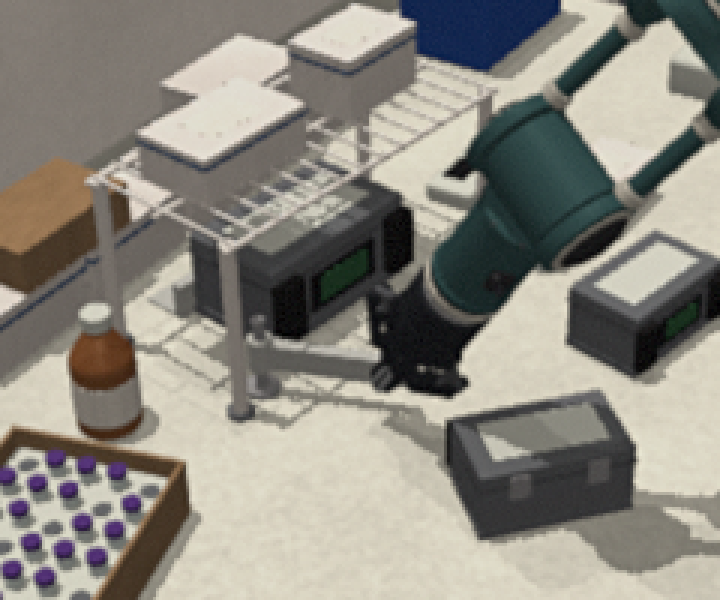

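>>> arm_command(
  series=[
    [[0,0,0,0.4,0.4,1.4,0],[0,0,0,0.4,0.5,1.4,0],[0,0,0,0.6,0.9,1.3,0],[0,0,0,0.7,1.0,1.2,0],[0,0,0,0,0,0,0]],
  ],
)

```text
time: 18.45
tool_pos: [0.5119, 0.1026, 0.0599]
tcp_rot: [1.529, 0.683, -0.896]
wrist_force: [0.2, -0.4, 0.1]
width: -0.0
```

```bash
python3 - <<'E'
from h import *
st((-124,42,45));im,d=bot.read_camera("side");cv2.imwrite("pics/d15.png",im[160:360,200:440].repeat(3,0).repeat(3,1))
E
```

```text
t 18.45 tcp bay [-178.    62.9   59.9] corner [-154.    62.5   49.2] tilt 32.6 yawlat -1.5 F [ 0.3 -0.4  0.1] q [ 0.28 -0.02  2.45 -0.87  0.28  1.25]
shift to corner target, tool cm: [1.95 2.38 1.98]
```

View pics/d15.png

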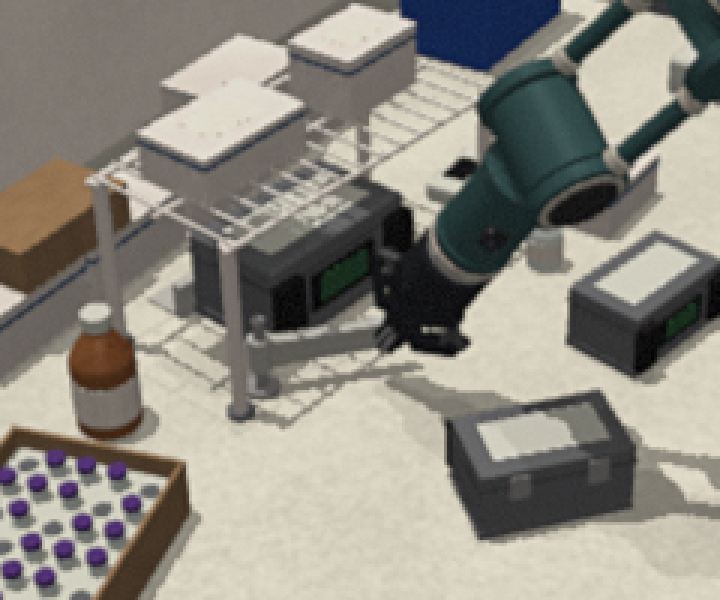

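>>> arm_command(
  series=[
    [[0,0,0,0.7,0.9,0.9,0],[0,0,0,0.7,0.9,0.7,0],[0,0,0,0.6,0.9,0.4,0],[0,0,0,0.5,0.8,0.2,0],[0,0,0,0,0,0,0]],
  ],
)

```text
time: 19.0
tool_pos: [0.5501, 0.0785, 0.0566]
tcp_rot: [1.528, 0.688, -0.894]
wrist_force: [-0.9, 0.4, 0.3]
width: -0.005
```

```bash
python3 - <<'E'
from h import *
st((-88,38,45));im,d=bot.read_camera("side");cv2.imwrite("pics/d16.png",im[160:360,200:440].repeat(3,0).repeat(3,1))
E
```

```text
t 19.0 tcp bay [-136.9   44.2   56.6] corner [-112.8   43.9   45.8] tilt 32.5 yawlat -1.3 F [-1.   0.2  0.3] q [ 0.19  0.04  2.39 -0.8   0.23  1.1 ]
shift to corner target, tool cm: [1.39 2.07 0.54]
```

View pics/d16.png

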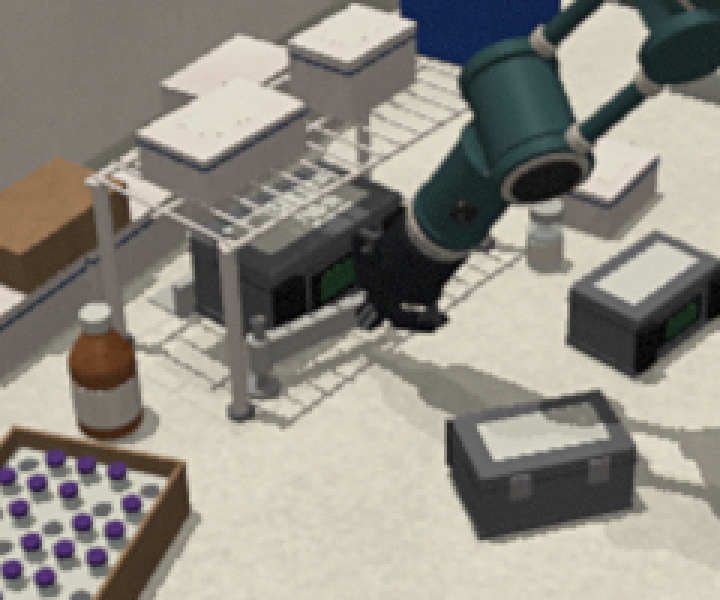

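>>> arm_command(
  series=[
    [[0,0,0,0.5,0.8,0.2,0],[0,0,0,0.5,0.8,0.2,0],[0,0,0,0.2,0.3,0,0],[0,0,0,0,0,0,0]],
  ],
)

```text
time: 19.45
tool_pos: [0.5706, 0.0719, 0.0553]
tcp_rot: [1.526, 0.69, -0.895]
wrist_force: [-1.5, -1.1, 0.0]
width: 0.001
```

```bash
python3 - <<'E'
from h import *
st((-84,38,45))
E
```

```text
t 19.45 tcp bay [-115.6   40.3   55.3] corner [-91.6  40.1  44.5] tilt 32.3 yawlat -1.2 F [-1.3 -1.3  0. ] q [ 0.16  0.08  2.36 -0.75  0.22  1.03]
shift to corner target, tool cm: [0.36 0.68 0.2 ]
```

>>> arm_command(
  series=[
    [[0,0,0,0.25,0.4,0,0],[0,0,0,0.15,0.3,0,0],[0,0,0,0.1,0.2,0,0]],
  ],
)

```text
time: 19.75
tool_pos: [0.5777, 0.0702, 0.0539]
tcp_rot: [1.523, 0.693, -0.9]
wrist_force: [-21.4, 5.5, 14.1]
width: -0.001
```

```bash
python3 - <<'E'
from h import *
st((-84,38,45))
E
```

```text
t 19.75 tcp bay [-108.4   39.7   53.9] corner [-84.4  39.4  43. ] tilt 32.0 yawlat -1.2 F [-21.9   2.5  14.1] q [ 0.16  0.1   2.34 -0.73  0.22  1.  ]
shift to corner target, tool cm: [-0.15  0.15  0.14]
```

>>> arm_command(
  series=[
    [[0,0,0,-0.5,-0.8,0,0],[0,0,0,-1.0,-1.6,0,0],[0,0,0,-1.5,-1.6,0,0],[0,0,0,-2,-1.6,0,0],[0,0,0,-2,-1,0,0],[0,0,0,-2,0,0,0],[0,0,0,-2,0,0,0],[0,0,0,0,0,0,0]],
  ],
)

```text
time: 20.55
tool_pos: [0.4614, 0.0885, 0.1144]
tcp_rot: [1.525, 0.695, -0.894]
wrist_force: [0.5, -0.7, -0.3]
width: -0.002
```

```bash
python3 - <<'E'
from h import *
st()
im2,Q2=case("side");im,Q=case("scene")
m=(Q2[...,2]>.035)&(Q2[...,2]<.064)&(Q2[...,0]>-.125)&(Q2[...,0]<-.078)&(Q2[...,1]>-.03)&(Q2[...,1]<.13)
m=bigcomp(m);rr,b=rect(Q2[m],"keeper");print(np.round(b)); p=np.polyfit(Q2[m][:,1],Q2[m][:,0],1);print("keeper slope deg",np.degrees(np.arctan(p[0])),"x at y25",np.polyval(p,.025))
a=cv2.resize(im[170:370,270:450],None,fx=2.2,fy=2.2,interpolation=3);b=cv2.resize(im2[180:330,220:400],None,fx=2.2,fy=2.2,interpolation=3)
b=cv2.copyMakeBorder(b,0,440-b.shape[0],0,0,cv2.BORDER_CONSTANT);cv2.imwrite("pics/m17.png",np.hstack([a,b]))
E
```

```text
t 20.55 tcp bay [-226.1   42.   114.4] corner [-202.1   41.9  103.5] tilt 32.2 yawlat -1.0 F [ 0.6 -0.6 -0.3] q [ 0.27 -0.26  2.51 -0.52  0.41  0.86]
side bay 1020 c [-1.1  6.1] size [124.5 203.2] ang 1.02
  case bay centre [-1.1  6.1] yaw 1.0  corners [[-65.0, 107.0], [-62.0, -97.0], [63.0, -94.0], [59.0, 109.0]]
scene bay 666 c [1.7 7.6] size [120.8  99. ] ang 2.35
  case bay centre [1.7 7.6] yaw 2.3  corners [[-61.0, 55.0], [-57.0, -44.0], [64.0, -39.0], [60.0, 60.0]]
keeper 295 c [-87.8  65.4] size [ 18.4 128.8] ang 0.7
[[-98. 130.]
 [-96.   1.]
 [-78.   1.]
 [-79. 130.]]
keeper slope deg 0.044304498642095465 x at y25 -0.08952803287159812
```

View pics/m17.png

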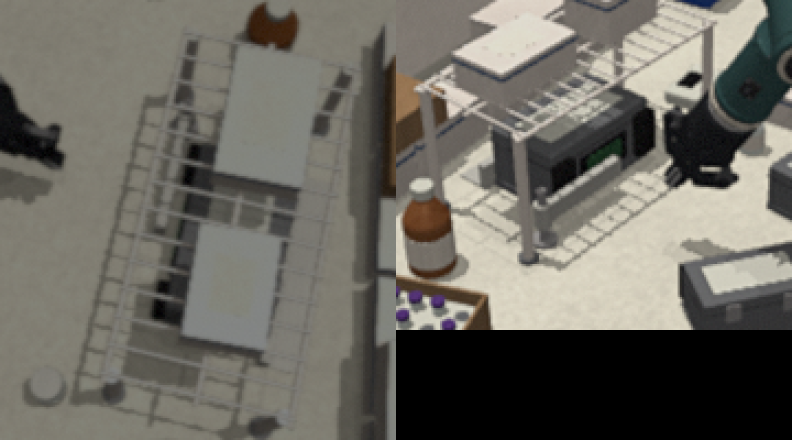

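```bash
python3 -c "
from workcell import bot
print(bot.finish_job())"
```

```text
the job is handed in; nothing more can be done
None
```

The case is home against the stop strip, the keeper bar is swung shut behind it, and I handed the job in after about 20.7 s with the tool clear of everything. The hand-in gave no verdict, so what follows rests on my own measurements.

- **Walk:** I pushed the bumpers in turn, starting on the left: three left pushes and three right pushes, all with shut fingers leaning about 30° or a little more. The largest swing I measured between pushes was about 11° out of line. The last left push met the strip at about 25 N and the last right push at about 12 N. Both stopped at the same depth.
- **Keeper:** I swept it shut from its outer side until it met its end stop at about 22 N, then backed off.
- **Last checks, case:** The side camera put the case's middle at x −1 mm, y +6 mm and 1.0° out of line. The scene camera put it at x +2 mm, y +8 mm and 2.3°, but cartons hid about half the case from that view. The two views differ by about 3 mm and 1.3°, which is within their noise.
- **Last checks, keeper:** The bar lies within about 0.1° of fully shut. It passes 4 mm behind the left bumper's home position, so the left side cannot be more than about 4 mm short.
- **Stock:** The cartons on the shelf, the bottle and the tray look unmoved in the pictures. I did not measure the bystanders' positions again at the end.

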